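# Find the level box with the slipping knob

### The job

The three rebuilt level-control boxes in the test cradle need their knobs checked for a loose set screw: turn each knob clockwise until its potentiometer reaches the end stop and feel whether the knob stops dead there or slips on round the shaft with little effort. Lift any box whose knob slips out of the cradle by its case, not by the knob, and set it down gently, upright and flat, in the grey rework tray; leave the sound ones seated in their bays and do not disturb the other things on the bench.

Things in the scene. Friction and masses are not known exactly. Their poses are not given: they have to be found in the camera images.
- bay_1 (a point): bay 1 of the cradle (1 is the rightmost, 3 the leftmost): centre, half-way up, of the case of the level-control box that stands there. Three identical boxes, loose, 0.15 to 0.23 kg: grey case 50 (cradle x) x 44 (cradle y) x 38 mm high, +y and -y faces bare, two phono sockets sticking out 6.5 mm from the -x face, underside 5 mm above the bench. Which box is in which bay is unknown; the point stays if the box goes.
- knob_1 (a point): gripping point of the knob on the box in bay 1: on its upright axis, 16 mm above the case top. Round knurled knob 30 mm across, its top 26 mm above the case, skirt 34 mm across and 4 mm high. Set-screwed to a potentiometer shaft that drags 0.01 to 0.05 N m and was left 0.4 to 1.0 rad short of its clockwise end stop; there a sound knob holds over 0.5 N m, a loose one slips on at 0.06 N m
- bay_2 (a point): bay 2 of the cradle (1 is the rightmost, 3 the leftmost): centre, half-way up, of the case of the level-control box that stands there. Three identical boxes, loose, 0.15 to 0.23 kg: grey case 50 (cradle x) x 44 (cradle y) x 38 mm high, +y and -y faces bare, two phono sockets sticking out 6.5 mm from the -x face, underside 5 mm above the bench. Which box is in which bay is unknown; the point stays if the box goes.
- knob_2 (a point): gripping point of the knob on the box in bay 2: on its upright axis, 16 mm above the case top. Round knurled knob 30 mm across, its top 26 mm above the case, skirt 34 mm across and 4 mm high. Set-screwed to a potentiometer shaft that drags 0.01 to 0.05 N m and was left 0.4 to 1.0 rad short of its clockwise end stop; there a sound knob holds over 0.5 N m, a loose one slips on at 0.06 N m
- bay_3 (a point): bay 3 of the cradle (1 is the rightmost, 3 the leftmost): centre, half-way up, of the case of the level-control box that stands there. Three identical boxes, loose, 0.15 to 0.23 kg: grey case 50 (cradle x) x 44 (cradle y) x 38 mm high, +y and -y faces bare, two phono sockets sticking out 6.5 mm from the -x face, underside 5 mm above the bench. Which box is in which bay is unknown; the point stays if the box goes.
- knob_3 (a point): gripping point of the knob on the box in bay 3: on its upright axis, 16 mm above the case top. Round knurled knob 30 mm across, its top 26 mm above the case, skirt 34 mm across and 4 mm high. Set-screwed to a potentiometer shaft that drags 0.01 to 0.05 N m and was left 0.4 to 1.0 rad short of its clockwise end stop; there a sound knob holds over 0.5 N m, a loose one slips on at 0.06 N m
- cradle: three-bay test cradle screwed to the bench: aluminium base plate 210 (its x) x 66 (its y) x 5 mm with black rails 10 mm high on it (tops 15 mm above the bench) round three bays in a row along its x (across the bench), 66 mm apart, the middle of the row at the origin; a box has 0.8 mm play on each side in its bay and cannot turn in it. Origin: centre of the underside, z up
- rework_tray_in (a point): centre of the inner floor (4 mm above the bench) of the rework tray: grey open tray, 100 (x) x 130 (y) x 28 mm outside, walls 4 mm, heavy, empty, between the cradle and the robot. z up
- flux_tub: bystander: round flux tub, 45 mm across and 23 mm high, loose on the bench right of the cradle; origin: centre of its underside
- glue_bottle: bystander: small dropper bottle, 23 mm across and 58 mm tall, standing loose on the bench right of the cradle; origin: centre of its underside

How it is judged (in metres and radians):
On the way:
1. every one of the three potentiometers has been turned clockwise to its end stop (within 0.08 rad) (value of joint each of knob_a, knob_b, shaft_c above -0.08 rad), for 0.1 s.
At the end, for the whole second after the job is handed in: The box with the slipping knob (level_box_c; which bay it stands in is drawn anew and not told) stands upright (within 0.1 rad), flat and at rest on the tray's floor; the two sound ones are still seated in their bays (within 6 mm and 0.06 rad of their start) (x of level_box_c_mid in the frame of rework_tray_in between -0.03 and 0.03 m and y of level_box_c_mid in the frame of rework_tray_in between -0.045 and 0.045 m and z of level_box_c_mid in the frame of rework_tray_in between 0.014 and 0.024 m and angle between level_box_c_mid's own z axis and vertical below 0.1 rad and linear speed of each of level_box_c, level_box_a, level_box_b below 0.02 m/s and distance of each of level_box_a_mid, level_box_b_mid from where it was at the start of the episode below 0.006 m and angle between each of level_box_a_mid, level_box_b_mid's own z axis and vertical below 0.06 rad); the robot touches nothing.
It fails at once if a level box is lifted by its knob instead of its case ((height (world z) of level_box_a_mid above 0.045 m and contact force between the fingers and knob_a above 1 N) or (height (world z) of level_box_b_mid above 0.045 m and contact force between the fingers and knob_b above 1 N) or (height (world z) of level_box_c_mid above 0.045 m and contact force between the fingers and knob_c above 1 N)).
It fails at once if a level box is dropped or thrown into the tray (faster than 0.6 m/s down at the tray) instead of set down ((horizontal distance between level_box_a_mid and rework_tray_in below 0.1 m and height (world z) of level_box_a_mid below 0.075 m and linear speed of level_box_a above 0.6 m/s) or (horizontal distance between level_box_b_mid and rework_tray_in below 0.1 m and height (world z) of level_box_b_mid below 0.075 m and linear speed of level_box_b above 0.6 m/s) or (horizontal distance between level_box_c_mid and rework_tray_in below 0.1 m and height (world z) of level_box_c_mid below 0.075 m and linear speed of level_box_c above 0.6 m/s)).
It fails at once if the flux tub is pushed more than 25 mm or knocked over (distance of flux_tub from where it was at the start of the episode above 0.025 m or angle between flux_tub's own z axis and vertical above 0.4 rad).
It fails at once if the dropper bottle is pushed more than 25 mm or knocked over (distance of glue_bottle from where it was at the start of the episode above 0.025 m or angle between glue_bottle's own z axis and vertical above 0.4 rad).
It also fails if it takes over 72 s, if anything falls off the work surface, if the arm or the gripper's body presses on something with over 40 N, if the wrist force passes 120 N, or if a joint passes its speed limit or range.

### The arm

A 7-joint arm with a two-finger parallel gripper is mounted at the origin on a cart in front of the work surface, level with it; the furniture and walls round the work are solid. World frame = base frame: x ahead of the robot, y to its left, z up, the work surface at z = 0. Lengths are in mm, angles in rad, forces in N, time in s.
With the tool pointing down it reaches from about 350 to 900 mm from the base axis. Payload 19.9 kg.
Tool frame: the origin (TCP) lies midway between the tips of the shut fingers; the grasp point (between the pads) lies 19 mm behind it; z points along the fingers, y is the line along which they close (so a half turn about z gives the same grasp; the last joint's range is limited). The gripper opens to 94 mm and grips with 3 to 60 N. Pads are 16 mm wide; open, the fingers measure 119 mm over their backs; the gripper's body (75 mm by 177 mm) begins 78 mm behind the grasp point.
Start: joints at [-1.214, 0.417, -0.01, 1.614, 0.005, 1.111, -0.053], TCP at [242.107, 576.179, 205.425] pointing down, gripper open.
Joint ranges: [-2.81, 2.81], [-0.39, 2.02], [-1.27, 1.25], [0.06, 2.57], [-1.19, 4.33], [0.19, 2], [-2.82, 2.82]. Speed limits (rad/s): [1.89, 1.89, 2.39, 2.39, 3.01, 3.01, 3.01].

### API

Orientations are given as a unit quaternion [x, y, z, w].
In Python, from workcell import observe, get_image, camera_params, close_job, find_in gives the robot as it stands.
- The arm moves only by the tool apply_moves, never from a script. Its argument "plan" is a list of rows, each an object with "slide": the shift along the tool's x, y, z in cm, a list of three; "delta_rot": the turn, a rotation vector about the tool's x, y, z in degrees, a list of three. A call has 1 to 10 rows; each row is the pose to reach, as a shift and turn from the pose commanded when the call began, along the tool's axes at that moment; what a row does not reach only later rows make up. A row lasts 1/8 s, in which the tool goes at most 62.5 mm and 10.7 degrees, less where a joint would pass 70% of its speed; a pose out of reach is approached as far as the arm can. A call with a gripper value outside its range is refused whole. "claw" is the closure, from 0 (fully open) to 1 (shut), set as the call begins (left out, the last holds). The fingers move at their own pace and stop on an object; "squeeze" is the grip in N (left out, the last holds). Time passes only in rows, so rows that repeat a pose let the fingers close. It gives the time, the measured TCP pose, the force, the opening and the grip force at its end, in the units of the state.
- observe(): the state, without advancing time (a new reading comes with each control period).
- get_image(name): name is "scene" or "top" or "wrist"; returns the picture (480x640x3 uint8, red, green, blue); there is no depth.
- camera_params(name): a dict with "mtx" (3x3 intrinsics, pixels), "T" (4x4, takes a point from camera to world coordinates); the wrist camera has in their place "hand_eye" (4x4, takes a point from camera to tool coordinates, whose origin is the TCP and whose axes are the flange's). Camera axes: x right, y down, z forward; pixel columns grow to the right and rows downward; lengths in mm; the calibration is good to about 2 mm. The wrist camera is an equidistant fisheye: a pixel r from the principal point sees the ray r / f radians off the axis. A picture is of the moment at which its call begins: read the wrist's pose just before it. camera_params takes no time and is no camera call.
- close_job(): hands the job in; it is judged then, once.
Trained networks look in the newest picture that a camera, given by its name, has taken for a name from the list of things; names that differ only in an ending like _2 or _b are one class to them, and where a whole thing is asked for, a point or a joint stands for the part that bears it (a point fixed in the world has none). Each returns a list of dicts, best first, with "confidence" (0 to 1); they miss things now and then, are a little off and sometimes report something else, mostly with a low value. They report only what shows in the picture. A call takes as long as a camera call.
- find_in(camera, label): "location" ([column, row] in pixels, amid what is visible of it).
The state is a dict: "clock": time; "qpos": joint angles; "joint_vel": joint speeds; "joint_efforts": joint torques, N m; "tool_pos": TCP position; "ee_rot": TCP orientation; "force": force on the tool from outside, world axes, zero at the start; "moment": the same for the moment, N m; "finger_gap": finger opening in mm; "finger_force": force on a finger pad.
Only numpy, scipy, OpenCV 4.12 (cv2) and the standard library are available. Lean on these libraries where they do the work, as an engineer would, in place of code of your own. Each camera call takes 0.05 s, during which the arm holds its last target. There are 200 camera calls.

## Working session

There is one attempt and no reset: what is moved stays moved. The work goes in short steps, Python scripts to look and compute and a tool call to move; the robot and the scene stay as the last step left them, time stands still between calls to the robot, and variables do not carry over. Pictures are saved under pics/ and viewed, at most 10 in all, crops included, and the job is handed in when it is done.

Besides the shell and the picture viewer there is one more tool, called after ">>>" in YAML: its name, and indented under it one key for each argument. apply_moves: Moves the arm, as the interface text tells. Its arguments: {"type":"object","properties":{"plan":{"type":"array"},"claw":{"type":"number"},"squeeze":{"type":"number"}},"required":["plan"]}

```bash
mkdir -p pics; ls; python3 - <<'E'
from workcell import *
import cv2
s=observe()
for k in s: print(k,s[k])
for c in ["scene","top"]:
    im=get_image(c); cv2.imwrite(f"pics/{c}1.png",im[:,:,::-1])
    p=camera_params(c); print(c,p)
    for l in ["knob_1","bay_1","cradle","rework_tray_in","flux_tub","glue_bottle"]:
        try: print(l,[(round(d["confidence"],2),[round(v) for v in d["location"]]) for d in find_in(c,l)])
        except Exception as e: print(l,e)
print(camera_params("wrist"))
E
```

```text
pics
clock 0.0
qpos [-1.21447741  0.41795474 -0.01030163  1.61419616  0.00469213  1.11069409
 -0.05302368]
joint_vel [ 7.61892832e-05 -2.60073513e-04 -1.33046543e-04 -1.48191435e-03
 -7.87769121e-04 -1.54226693e-04 -1.41222945e-04]
joint_efforts [-6.21334439e-04 -8.51264620e+01  6.38293885e-01 -4.25981748e+01
 -4.87301883e-02  1.89011497e-02  1.51207173e-04]
tool_pos [241.99072138 575.8294463  204.82805611]
ee_rot [ 1.97610217e-01  9.80280483e-01 -6.09104609e-04 -7.92300934e-05]
force [-1.05235678  0.18818344 -0.25214633]
moment [-0.02321731  0.03655201  0.00687364]
finger_force 0.0
finger_gap 94.0175755949526
scene {'mtx': array([[520.71761798,   0.        , 324.67084631],
       [  0.        , 520.71761798, 243.06886444],
       [  0.        ,   0.        ,   1.        ]]), 'T': array([[ 7.82192453e-01, -4.17939716e-01,  4.62062074e-01,
         1.34915791e+02],
       [-6.22960886e-01, -5.36222760e-01,  5.69547967e-01,
        -2.45561217e+02],
       [ 9.73148531e-03, -7.33342720e-01, -6.79789492e-01,
         6.43299797e+02],
       [ 0.00000000e+00,  0.00000000e+00,  0.00000000
[... 787 characters left out ...]
.94, [265, 211]), (0.58, [346, 293])]
cradle [(0.64, [267, 214])]
rework_tray_in [(0.66, [348, 295])]
flux_tub [(0.67, [408, 221])]
glue_bottle [(0.83, [402, 178]), (0.3, [410, 222])]
{'mtx': array([[371.64829954,   0.        , 314.59944339],
       [  0.        , 371.64829954, 237.62789723],
       [  0.        ,   0.        ,   1.        ]]), 'hand_eye': array([[ 3.67605469e-04, -9.64126382e-01, -2.65443374e-01,
         7.79845859e+01],
       [ 9.99999785e-01,  2.10191440e-04,  6.21429254e-04,
        -1.42727040e-01],
       [-5.43342413e-04, -2.65443545e-01,  9.64126252e-01,
        -1.79763428e+02],
       [ 0.00000000e+00,  0.00000000e+00,  0.00000000e+00,
         1.00000000e+00]])}
```

View pics/top1.png

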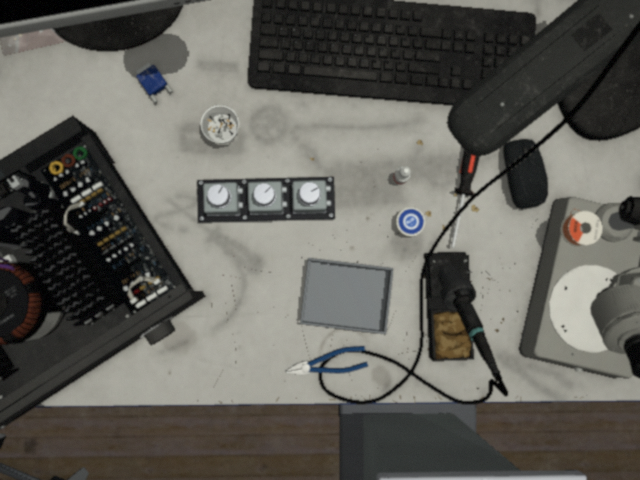

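View pics/scene1.png

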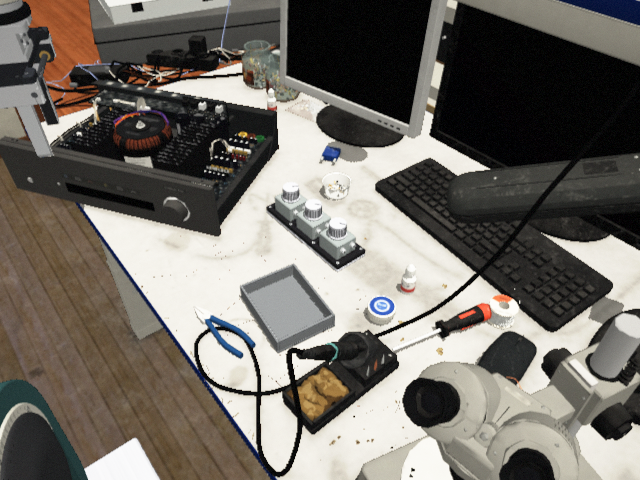

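Top view: cradle spans about (198..335, 178..221) with knobs near (217,195), (263,193), (310,191). The tray is at (345,296), tub at (410,222) and bottle at (402,176). Next I'll measure these more precisely.

```bash
cat > h.py <<'E'
import numpy as np, cv2
from workcell import *
from scipy.spatial.transform import Rotation as R
def unproj(c,px,z):
    p=camera_params(c);K=p["mtx"];T=p["T"]
    d=T[:3,:3]@np.linalg.inv(K)@np.array([px[0],px[1],1.]);o=T[:3,3]
    return o+d*(z-o[2])/d[2]
def proj(c,P):
    p=camera_params(c);q=np.linalg.inv(p["T"])@np.append(P,1);u=p["mtx"]@q[:3];return u[:2]/u[2]
def wproj(P,s):
    p=camera_params("wrist");T=np.eye(4);T[:3,:3]=R.from_quat(s["ee_rot"]).as_matrix();T[:3,3]=s["tool_pos"]
    q=np.linalg.inv(T@p["hand_eye"])@np.append(P,1);q=q[:3];th=np.arctan2(np.hypot(*q[:2]),q[2]);h=q[:2]/np.hypot(*q[:2])
    return p["mtx"][:2,2]+p["mtx"][0,0]*th*h
def wunproj(px,z,s):
    p=camera_params("wrist");d=(np.array(px)-p["mtx"][:2,2])/p["mtx"][0,0];th=np.hypot(*d)
    r=np.array([*(d/th*np.sin(th)),np.cos(th)])
    T=np.eye(4);T[:3,:3]=R.from_quat(s["ee_rot"]).as_matrix();T[:3,3]=s["tool_pos"];M=T@p["hand_eye"]
    d=M[:3,:3]@r;o=M[:3,3];return o+d*(z-o[2])/d[2]
E
python3 - <<'E'
from h import *
im=cv2.imread("pics/top1.png")
g=cv2.cvtColor(im,cv2.COLOR_BGR2GRAY)
sub=g[170:228,190:342]
n,l,st,ce=cv2.connectedComponentsWithStats(((sub>165)).astype(np.uint8))
for i in range(1,n):
    if 100<st[i,4]<600:
        c=ce[i]+[190,170]; print("knob",c,st[i],unproj("top",c,69)[:2])
dark=(g<70).astype(np.uint8); dark[:170]=0;dark[228:]=0;dark[:,:190]=0;dark[:,342:]=0
pts=np.argwhere(dark)[:,::-1].astype(np.float32)
r=cv2.minAreaRect(pts);b=cv2.boxPoints(r);print(r);W=np.array([unproj("top",q,10)[:2] for q in b]);print(W,W.mean(0))
for q in [(304,259),(392,266),(387,333),(298,325)]: print("tray",unproj("top",q,28)[:2])
for n_,q in [("tub",(410,222)),("bottle",(402,178))]: print(n_,unproj("top",q,23)[:2])
big=cv2.resize(im[165:345,185:445],None,fx=3,fy=3,interpolation=cv2.INTER_CUBIC);cv2.imwrite("pics/topc.png",big)
E
```

```text
knob [263.50322581 192.93225806] [ 64  13  20  21 310] [572.30188508 330.34049096]
knob [309.38338658 191.76038339] [110  12  20  20 313] [574.17101594 264.40711468]
knob [217.18333333 194.26333333] [ 18  15  20  20 300] [570.21132161 396.53572584]
knob [293.44688027 224.56998314] [ 41  46 111  12 593] [526.63149046 287.30501302]
((265.33544921875, 199.2999267578125), (41.929866790771484, 136.27659606933594), 88.4377670288086)
[[601.04142063 436.70610345]
 [607.52488862 227.49833433]
 [542.33364353 225.99320861]
 [536.41516576 434.14099699]] [571.82877963 331.08466084]
tray [479.06673697 272.18235281]
tray [468.36312275 139.89809607]
tray [368.48732085 148.51533376]
tray [380.9883187 281.1221377]
tub [535.45577352 110.87123417]
bottle [603.12808844 122.26333169]
```

View pics/topc.png

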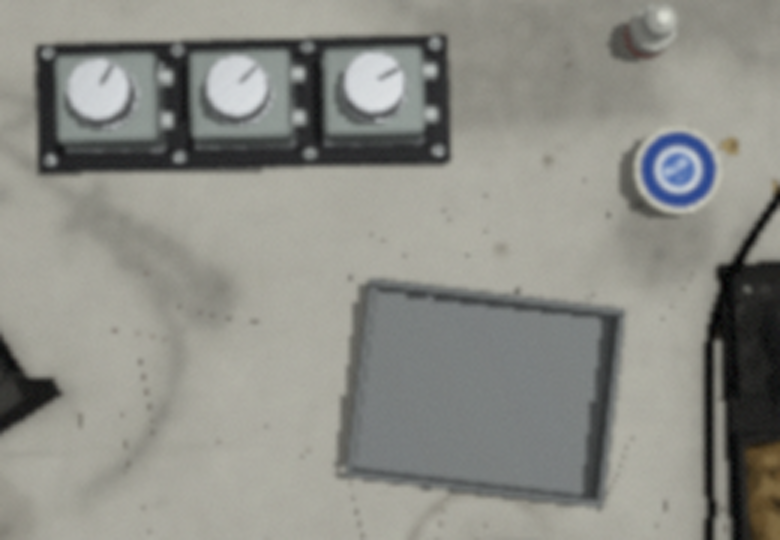

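The sockets point to world -y, so the box's bare faces are front and back (world x). I'll write a move helper, then approach bay 2 from above.

```bash
cat >> h.py <<'E'
def plan(x,y,z,yaw):  # yaw: world angle (deg) of tool y, tool straight down
    s=observe();A=R.from_quat(s["ee_rot"])
    ty=np.radians(yaw);Y=np.array([np.cos(ty),np.sin(ty),0]);Z=np.array([0,0,-1.]);X=np.cross(Y,Z)
    B=R.from_matrix(np.c_[X,Y,Z])
    print("slide cm",np.round(A.inv().apply(np.array([x,y,z])-s["tool_pos"])/10,2),"rot deg",np.round((A.inv()*B).as_rotvec(degrees=True),1),"clock",s["clock"],"q",np.round(s["qpos"],2))
E
python3 -c "
from h import *
plan(572.3,330.3,190,40)"
```

```text
slide cm [-39.96  -9.87   1.55] rot deg [-0.   0.  27.2] clock 0.7 q [-1.21  0.42 -0.01  1.61  0.    1.11 -0.05]
```

>>> apply_moves:
  plan:
    - {"slide": [-4, -1, 0], "delta_rot": [0, 0, 3]}
    - {"slide": [-8.5, -2.1, 0], "delta_rot": [0, 0, 6]}
    - {"slide": [-13, -3.2, 0], "delta_rot": [0, 0, 9]}
    - {"slide": [-17.5, -4.3, 0], "delta_rot": [0, 0, 12]}
    - {"slide": [-22, -5.4, 0], "delta_rot": [0, 0, 15]}
    - {"slide": [-26.5, -6.5, 0.5], "delta_rot": [0, 0, 18]}
    - {"slide": [-31, -7.6, 1], "delta_rot": [0, 0, 21]}
    - {"slide": [-35.5, -8.8, 1.5], "delta_rot": [0, 0, 24]}
    - {"slide": [-38.5, -9.5, 1.5], "delta_rot": [0, 0, 27.2]}
    - {"slide": [-40, -9.9, 1.5], "delta_rot": [0, 0, 27.2]}
  claw: 0.45
  squeeze: 12

```text
clock: 1.95
tool_pos: [573.5, 329.3, 190.5]
ee_rot: [0.423, 0.906, -0.0, 0.0]
force: [-0.2, -0.0, -0.4]
finger_gap: 51.9
finger_force: 0.0
```

>>> apply_moves:
  plan:
    - {"slide": [0, 0, 0], "delta_rot": [0, 0, 0]}
    - {"slide": [0, 0, 0], "delta_rot": [0, 0, 0]}

```text
clock: 2.2
tool_pos: [571.4, 331.5, 190.5]
ee_rot: [0.421, 0.907, 0.0, -0.0]
force: [-1.0, 0.2, -0.7]
finger_gap: 51.8
finger_force: 0.0
```

```bash
python3 - <<'E'
from h import *
s=observe();print(s["tool_pos"],R.from_quat(s["ee_rot"]).as_matrix()[:,1],s["finger_gap"],s["force"],s["moment"],s["qpos"])
im=get_image("wrist")[:,:,::-1].copy();cv2.imwrite("pics/w1.png",im)
for P in [(574.2,264.4,69),(572.3,330.3,69),(570.2,396.5,69),(423,210,4)]:
    print(wproj(np.array(P,float),s).round())
E
```

```text
[571.37714548 331.49288363 190.54131316] [7.64387401e-01 6.44757241e-01 2.33775616e-05] 51.84213757344816 [-0.95656842  0.20986172 -0.65711753] [-0.03922907  0.0293858  -0.04865494] [-0.71996835  0.50019709  0.20890564  1.53799324 -0.11182132  1.11517873
  0.21404049]
[269. 290.]
[315. 234.]
[365. 172.]
[139. 215.]
```

View pics/w1.png

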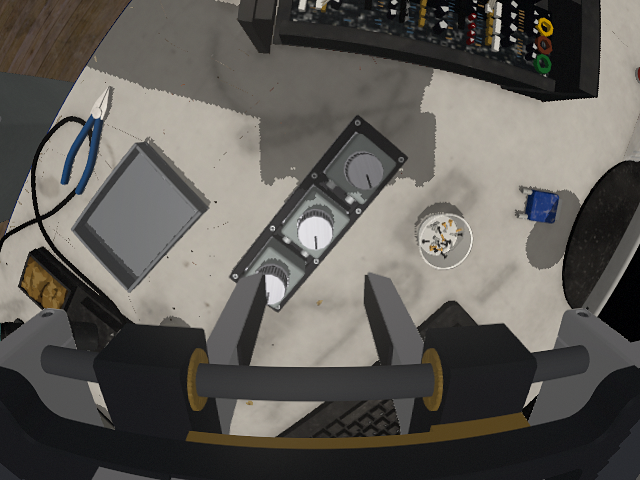

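Wrist view: the knob tops are at about (270,290), (315,233) and (363,169), matching the predictions to within 1–3 px. I'll refine numerically, then descend on knob 2.

```bash
python3 - <<'E'
from h import *
s=observe();im=cv2.imread("pics/w1.png");g=cv2.cvtColor(im,cv2.COLOR_BGR2GRAY)
for (cx,cy),t in [((315,233),215),((363,169),100)]:
    sub=g[cy-26:cy+26,cx-26:cx+26];print(np.percentile(sub,[10,50,80,95]))
    c=cv2.HoughCircles(cv2.resize(sub,None,fx=4,fy=4,interpolation=cv2.INTER_CUBIC),cv2.HOUGH_GRADIENT,1,200,param1=100,param2=15,minRadius=55,maxRadius=90)
    if c is not None:
        q=c[0,0]/4; p=(q[0]+cx-26,q[1]+cy-26);print(p,q[2],wunproj(p,69,s))
plan(572.3,330.3,50,40)
E
```

```text
[ 63. 155. 221. 225.]
(np.float32(315.125), np.float32(232.625)) 17.125 [571.95039386 331.05818803  69.        ]
[ 53.3  89.  120.  124. ]
(np.float32(365.375), np.float32(171.625)) 17.625 [570.06162459 396.77084211  69.        ]
slide cm [-1.500e-01 -1.000e-02  1.406e+01] rot deg [ 0.  -0.   0.1] clock 2.25 q [-0.72  0.5   0.21  1.54 -0.11  1.12  0.21]
```

>>> apply_moves:
  plan:
    - {"slide": [-0.1, 0, 3], "delta_rot": [0, 0, 0]}
    - {"slide": [-0.1, 0, 6], "delta_rot": [0, 0, 0]}
    - {"slide": [-0.1, 0, 9], "delta_rot": [0, 0, 0]}
    - {"slide": [-0.1, 0, 11], "delta_rot": [0, 0, 0]}
    - {"slide": [-0.1, 0, 13], "delta_rot": [0, 0, 0]}
    - {"slide": [-0.1, 0, 13.6], "delta_rot": [0, 0, 0]}
    - {"slide": [-0.1, 0, 14], "delta_rot": [0, 0, 0]}
    - {"slide": [-0.1, 0, 14], "delta_rot": [0, 0, 0]}
    - {"slide": [-0.1, 0, 14], "delta_rot": [0, 0, 0]}

```text
clock: 3.38
tool_pos: [573.5, 329.4, 51.1]
ee_rot: [0.423, 0.906, 0.0, 0.0]
force: [0.1, -0.2, -0.4]
finger_gap: 51.5
finger_force: 0.0
```

```bash
cat > st.py <<'E'
from h import *
s=observe();Y=R.from_quat(s["ee_rot"]).as_matrix()[:,1]
print("t",round(s["clock"],2),"p",s["tool_pos"].round(1),"yaw",np.degrees(np.arctan2(Y[1],Y[0])).round(1),"gap",round(s["finger_gap"],1),round(s["finger_force"],1),"F",s["force"].round(2),"M",s["moment"].round(3),"q7",s["qpos"][6].round(2),"tau7",round(s["joint_efforts"][6],3))
E
python3 st.py
```

```text
t 3.38 p [573.5 329.4  51.1] yaw 40.0 gap 51.5 0.0 F [ 0.06 -0.22 -0.41] M [-0.075 -0.005  0.03 ] q7 0.24 tau7 0.0
```

>>> apply_moves:
  plan:
    - {"slide": [0, 0, 0], "delta_rot": [0, 0, 0]}
    - {"slide": [0, 0, 0], "delta_rot": [0, 0, 0]}

```text
clock: 3.62
tool_pos: [573.3, 329.2, 50.7]
ee_rot: [0.423, 0.906, 0.0, 0.0]
force: [-0.4, 0.2, -0.8]
finger_gap: 51.5
finger_force: 0.0
```

```bash
python3 st.py
```

```text
t 3.62 p [573.3 329.2  50.7] yaw 40.0 gap 51.5 0.0 F [-0.39  0.17 -0.76] M [-0.007  0.058 -0.026] q7 0.24 tau7 -0.001
```

>>> apply_moves:
  plan:
    - {"slide": [0.1, 0, 0], "delta_rot": [0, 0, 0]}
    - {"slide": [0.17, 0, 0], "delta_rot": [0, 0, 0]}
    - {"slide": [0.17, 0, 0], "delta_rot": [0, 0, 0]}
    - {"slide": [0.17, 0, 0], "delta_rot": [0, 0, 0]}

```text
clock: 4.12
tool_pos: [572.1, 330.4, 50.4]
ee_rot: [0.423, 0.906, -0.0, 0.0]
force: [-0.4, -0.7, 0.4]
finger_gap: 52.0
finger_force: 0.0
```

>>> apply_moves:
  plan:
    - {"slide": [0, 0, 0], "delta_rot": [0, 0, 0]}
    - {"slide": [0, 0, 0], "delta_rot": [0, 0, 0]}
    - {"slide": [0, 0, 0], "delta_rot": [0, 0, 0]}
    - {"slide": [0, 0, 0], "delta_rot": [0, 0, 0]}
    - {"slide": [0, 0, 0], "delta_rot": [0, 0, 0]}
    - {"slide": [0, 0, 0], "delta_rot": [0, 0, 0]}
  claw: 1
  squeeze: 12

```text
clock: 4.88
tool_pos: [572.1, 330.5, 50.5]
ee_rot: [0.423, 0.906, 0.0, 0.0]
force: [-0.4, 0.4, -0.5]
finger_gap: 29.5
finger_force: 12.0
```

```bash
python3 st.py
```

```text
t 4.88 p [572.1 330.5  50.5] yaw 40.0 gap 29.5 12.0 F [-0.36  0.43 -0.53] M [ 0.029 -0.152  0.013] q7 0.24 tau7 -0.0
```

Gripped with almost no side force. Now I'll turn clockwise (+tool z) and read the moment along the way.

>>> apply_moves:
  plan:
    - {"slide": [0, 0, 0], "delta_rot": [0, 0, 5]}
    - {"slide": [0, 0, 0], "delta_rot": [0, 0, 10]}
    - {"slide": [0, 0, 0], "delta_rot": [0, 0, 15]}
    - {"slide": [0, 0, 0], "delta_rot": [0, 0, 18]}

```text
clock: 5.38
tool_pos: [572.1, 330.4, 50.5]
ee_rot: [0.56, 0.828, -0.0, 0.0]
force: [1.2, -0.3, -1.1]
finger_gap: 29.9
finger_force: 12.0
```

```bash
python3 st.py
```

```text
t 5.38 p [572.1 330.4  50.5] yaw 21.9 gap 29.9 12.0 F [ 1.17 -0.27 -1.08] M [-0.147 -0.106  0.013] q7 -0.03 tau7 0.711
```

>>> apply_moves:
  plan:
    - {"slide": [0, 0, 0], "delta_rot": [0, 0, 5]}
    - {"slide": [0, 0, 0], "delta_rot": [0, 0, 10]}
    - {"slide": [0, 0, 0], "delta_rot": [0, 0, 15]}
    - {"slide": [0, 0, 0], "delta_rot": [0, 0, 20]}
    - {"slide": [0, 0, 0], "delta_rot": [0, 0, 25]}

```text
clock: 6.0
tool_pos: [572.1, 330.5, 50.5]
ee_rot: [0.726, 0.687, 0.0, 0.0]
force: [-0.6, -0.4, -1.2]
finger_gap: 29.5
finger_force: 12.0
```

```bash
python3 st.py
```

```text
t 6.0 p [572.1 330.5  50.5] yaw -3.2 gap 29.5 12.0 F [-0.63 -0.38 -1.24] M [-0.028 -0.07  -0.029] q7 -0.4 tau7 1.94
```

>>> apply_moves:
  plan:
    - {"slide": [0, 0, 0], "delta_rot": [0, 0, 5]}
    - {"slide": [0, 0, 0], "delta_rot": [0, 0, 10]}
    - {"slide": [0, 0, 0], "delta_rot": [0, 0, 15]}
    - {"slide": [0, 0, 0], "delta_rot": [0, 0, 20]}

```text
clock: 6.5
tool_pos: [572.2, 330.6, 50.5]
ee_rot: [0.835, 0.551, 0.0, 0.0]
force: [0.9, 1.1, -0.6]
finger_gap: 29.6
finger_force: 12.0
```

```bash
python3 st.py
```

```text
t 6.5 p [572.2 330.6  50.5] yaw -23.1 gap 29.6 12.0 F [ 0.87  1.14 -0.58] M [ 0.14  -0.168  0.013] q7 -0.7 tau7 1.893
```

>>> apply_moves:
  plan:
    - {"slide": [0, 0, 0], "delta_rot": [0, 0, 5]}
    - {"slide": [0, 0, 0], "delta_rot": [0, 0, 10]}
    - {"slide": [0, 0, 0], "delta_rot": [0, 0, 15]}
    - {"slide": [0, 0, 0], "delta_rot": [0, 0, 20]}

```text
clock: 7.0
tool_pos: [572.2, 330.6, 50.5]
ee_rot: [0.918, 0.398, 0.0, 0.0]
force: [1.6, 0.3, -0.6]
finger_gap: 29.4
finger_force: 12.0
```

```bash
python3 st.py; python3 - <<'E'
from h import *
m=[];t=[]
for i in range(12):
    get_image("wrist"); s=observe(); m.append(s["moment"]);t.append(s["joint_efforts"][6])
print(np.mean(m,0).round(3),np.std(m,0).round(3),np.round(t,2))
E
```

```text
t 7.0 p [572.2 330.6  50.5] yaw -43.1 gap 29.4 12.0 F [ 1.6   0.35 -0.63] M [ 0.059 -0.143  0.049] q7 -0.99 tau7 1.894
[ 0.206 -0.062  0.   ] [0.107 0.062 0.042] [ 1.89 -1.83 -0.93 -0.33 -0.08  0.01  0.03  0.03  0.02  0.02  0.01  0.  ]
```

>>> apply_moves:
  plan:
    - {"slide": [0, 0, 0], "delta_rot": [0, 0, 0]}
    - {"slide": [0, 0, 0], "delta_rot": [0, 0, 0]}
    - {"slide": [0, 0, -2], "delta_rot": [0, 0, 0]}
    - {"slide": [0, 0, -4], "delta_rot": [0, 0, 0]}
    - {"slide": [0, 0, -6], "delta_rot": [0, 0, -10]}
    - {"slide": [0, 0, -7], "delta_rot": [0, 0, -20]}
    - {"slide": [0, 0, -7], "delta_rot": [0, 0, -30]}
    - {"slide": [0, 0, -7], "delta_rot": [0, 0, -40]}
    - {"slide": [0, 0, -7], "delta_rot": [0, 0, -50]}
    - {"slide": [0, 0, -7], "delta_rot": [0, 0, -60]}
  claw: 0.45

```text
clock: 8.85
tool_pos: [572.6, 330.4, 122.2]
ee_rot: [0.593, 0.806, 0.001, 0.001]
force: [-0.4, 1.0, 0.1]
finger_gap: 51.6
finger_force: 0.0
```

```bash
python3 - <<'E'
from h import *
plan(574.1,264.6,120,40)
im=get_image("wrist")[:,:,::-1];cv2.imwrite("pics/w2.png",cv2.resize(im[60:400,180:460],None,fx=1.7,fy=1.7,interpolation=cv2.INTER_CUBIC))
E
```

```text
slide cm [-6.33 -1.81  0.22] rot deg [  0.1   0.  -22.7] clock 8.85 q [-0.8   0.58  0.33  1.6  -0.21  0.99 -0.11]
```

View pics/w2.png

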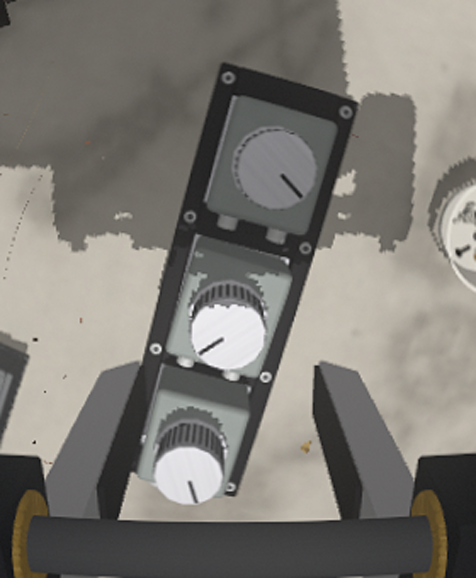

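Knob 2's pointer swung by about 81–83°, so it followed the fingers all the way, past the 57° maximum to the stop, with almost no torque. Knob 2 slips. Knob 1 is next.

>>> apply_moves:
  plan:
    - {"slide": [-2, -0.6, 0.2], "delta_rot": [0, 0, -6]}
    - {"slide": [-4, -1.2, 0.2], "delta_rot": [0, 0, -14]}
    - {"slide": [-5.5, -1.6, 0.2], "delta_rot": [0, 0, -20]}
    - {"slide": [-6.3, -1.8, 0.2], "delta_rot": [0, 0, -22.7]}
    - {"slide": [-6.3, -1.8, 0.2], "delta_rot": [0, 0, -22.7]}
    - {"slide": [-6.3, -1.8, 0.2], "delta_rot": [0, 0, -22.7]}
    - {"slide": [-6.3, -1.8, 0.2], "delta_rot": [0, 0, -22.7]}

```text
clock: 9.78
tool_pos: [573.2, 265.6, 118.7]
ee_rot: [0.425, 0.905, 0.0, 0.0]
force: [-0.1, 0.0, 0.8]
finger_gap: 51.8
finger_force: 0.0
```

>>> apply_moves:
  plan:
    - {"slide": [0, 0, 2], "delta_rot": [0, 0, 0]}
    - {"slide": [0, 0, 4], "delta_rot": [0, 0, 0]}
    - {"slide": [0, 0, 5.5], "delta_rot": [0, 0, 0]}
    - {"slide": [0, 0, 6.2], "delta_rot": [0, 0, 0]}
    - {"slide": [0, 0, 6.2], "delta_rot": [0, 0, 0]}
    - {"slide": [0, 0, 6.2], "delta_rot": [0, 0, 0]}
    - {"slide": [0, 0, 6.2], "delta_rot": [0, 0, 0]}
    - {"slide": [0, 0, 6.2], "delta_rot": [0, 0, 0]}

```text
clock: 10.78
tool_pos: [573.5, 265.1, 56.8]
ee_rot: [0.425, 0.905, 0.0, 0.0]
force: [-0.2, 0.0, -0.1]
finger_gap: 51.9
finger_force: 0.0
```

```bash
python3 st.py; python3 -c "
from h import *
plan(574.1,264.6,50.5,40)"
```

```text
t 10.78 p [573.5 265.1  56.8] yaw 39.7 gap 51.9 0.0 F [-0.16  0.02 -0.07] M [-0.058 -0.018  0.023] q7 0.35 tau7 -0.001
slide cm [-0.07  0.02  0.63] rot deg [ 0.   0.  -0.3] clock 10.775 q [-0.65  0.61  0.23  1.71 -0.17  0.84  0.35]
```

>>> apply_moves:
  plan:
    - {"slide": [-0.07, 0, 0.4], "delta_rot": [0, 0, 0]}
    - {"slide": [-0.07, 0, 0.6], "delta_rot": [0, 0, 0]}
    - {"slide": [-0.07, 0, 0.6], "delta_rot": [0, 0, 0]}

```text
clock: 11.15
tool_pos: [573.6, 264.3, 50.2]
ee_rot: [0.425, 0.905, -0.0, -0.0]
force: [-0.4, 0.5, -0.4]
finger_gap: 51.5
finger_force: 0.0
```

>>> apply_moves:
  plan:
    - {"slide": [0, 0, 0], "delta_rot": [0, 0, 0]}
    - {"slide": [0, 0, 0], "delta_rot": [0, 0, 0]}
    - {"slide": [0, 0, 0], "delta_rot": [0, 0, 0]}
    - {"slide": [0, 0, 0], "delta_rot": [0, 0, 0]}
    - {"slide": [0, 0, 0], "delta_rot": [0, 0, 0]}
    - {"slide": [0, 0, 0], "delta_rot": [0, 0, 5]}
    - {"slide": [0, 0, 0], "delta_rot": [0, 0, 10]}
    - {"slide": [0, 0, 0], "delta_rot": [0, 0, 15]}
    - {"slide": [0, 0, 0], "delta_rot": [0, 0, 20]}
  claw: 1
  squeeze: 12

```text
clock: 12.28
tool_pos: [573.9, 264.4, 50.5]
ee_rot: [0.577, 0.817, 0.0, 0.0]
force: [0.6, 0.2, -0.3]
finger_gap: 29.8
finger_force: 12.0
```

```bash
python3 st.py
```

```text
t 12.28 p [573.9 264.4  50.5] yaw 19.5 gap 29.8 12.0 F [ 0.64  0.22 -0.31] M [-0.028 -0.212  0.074] q7 0.05 tau7 1.904
```

>>> apply_moves:
  plan:
    - {"slide": [0, 0, 0], "delta_rot": [0, 0, 5]}
    - {"slide": [0, 0, 0], "delta_rot": [0, 0, 10]}
    - {"slide": [0, 0, 0], "delta_rot": [0, 0, 15]}
    - {"slide": [0, 0, 0], "delta_rot": [0, 0, 20]}

```text
clock: 12.78
tool_pos: [573.9, 264.5, 50.5]
ee_rot: [0.71, 0.704, 0.0, 0.0]
force: [0.9, -1.4, 0.0]
finger_gap: 29.6
finger_force: 12.0
```

```bash
python3 st.py
```

```text
t 12.78 p [573.9 264.5  50.5] yaw -0.5 gap 29.6 12.0 F [ 0.87 -1.43  0.01] M [ 0.013 -0.146  0.067] q7 -0.24 tau7 1.899
```

>>> apply_moves:
  plan:
    - {"slide": [0, 0, 0], "delta_rot": [0, 0, 5]}
    - {"slide": [0, 0, 0], "delta_rot": [0, 0, 10]}
    - {"slide": [0, 0, 0], "delta_rot": [0, 0, 15]}
    - {"slide": [0, 0, 0], "delta_rot": [0, 0, 20]}
    - {"slide": [0, 0, 0], "delta_rot": [0, 0, 25]}

```text
clock: 13.4
tool_pos: [574.0, 264.5, 50.6]
ee_rot: [0.845, 0.534, 0.0, 0.0]
force: [0.2, -0.3, -0.2]
finger_gap: 29.3
finger_force: 12.0
```

```bash
python3 st.py; cat > mm.py <<'E'
from h import *
m=[];t=[]
for i in range(8):
    get_image("wrist"); s=observe(); m.append(s["moment"]);t.append(s["joint_efforts"][6])
print(np.mean(m,0).round(3),np.std(m,0).round(3),np.round(t,2))
E
python3 mm.py
```

```text
t 13.4 p [574.  264.5  50.6] yaw -25.4 gap 29.3 12.0 F [ 0.18 -0.29 -0.2 ] M [-0.187 -0.204  0.283] q7 -0.61 tau7 1.676
[ 0.068 -0.367  0.124] [0.073 0.056 0.036] [ 1.69 -1.95 -1.02 -0.41 -0.17 -0.09 -0.07 -0.07]
```

Knob 1 stopped dead: the moment was 0.28 N m at the end and stayed up on hold. It's sound. Knob 3 is next.

>>> apply_moves:
  plan:
    - {"slide": [0, 0, 0], "delta_rot": [0, 0, 0]}
    - {"slide": [0, 0, 0], "delta_rot": [0, 0, 0]}
    - {"slide": [0, 0, -2], "delta_rot": [0, 0, 0]}
    - {"slide": [0, 0, -4], "delta_rot": [0, 0, 0]}
    - {"slide": [0, 0, -6], "delta_rot": [0, 0, -10]}
    - {"slide": [0, 0, -7], "delta_rot": [0, 0, -20]}
    - {"slide": [0, 0, -7], "delta_rot": [0, 0, -30]}
    - {"slide": [0, 0, -7], "delta_rot": [0, 0, -40]}
    - {"slide": [0, 0, -7], "delta_rot": [0, 0, -50]}
    - {"slide": [0, 0, -7], "delta_rot": [0, 0, -60]}
  claw: 0.45

```text
clock: 15.05
tool_pos: [574.2, 264.4, 122.2]
ee_rot: [0.462, 0.887, 0.0, 0.001]
force: [0.0, -0.1, -0.0]
finger_gap: 51.5
finger_force: 0.0
```

```bash
python3 -c "
from h import *
plan(570.1,396.6,120,40)"
```

```text
slide cm [11.06  7.25  0.23] rot deg [ 0.1  0.  -5. ] clock 15.05 q [-0.7   0.53  0.3   1.68 -0.18  0.96  0.28]
```

>>> apply_moves:
  plan:
    - {"slide": [2, 1.3, 0.2], "delta_rot": [0, 0, 0]}
    - {"slide": [4.4, 2.9, 0.2], "delta_rot": [0, 0, 0]}
    - {"slide": [7, 4.6, 0.2], "delta_rot": [0, 0, -3]}
    - {"slide": [9.2, 6, 0.2], "delta_rot": [0, 0, -5]}
    - {"slide": [10.6, 6.9, 0.2], "delta_rot": [0, 0, -5]}
    - {"slide": [11.06, 7.25, 0.2], "delta_rot": [0, 0, -5]}
    - {"slide": [11.06, 7.25, 0.2], "delta_rot": [0, 0, -5]}
    - {"slide": [11.06, 7.25, 0.2], "delta_rot": [0, 0, -5]}

```text
clock: 16.05
tool_pos: [570.8, 395.6, 118.6]
ee_rot: [0.426, 0.905, -0.0, 0.0]
force: [0.9, -0.3, -0.4]
finger_gap: 51.8
finger_force: 0.0
```

>>> apply_moves:
  plan:
    - {"slide": [0, 0, 2], "delta_rot": [0, 0, 0]}
    - {"slide": [0, 0, 4], "delta_rot": [0, 0, 0]}
    - {"slide": [0, 0, 5.5], "delta_rot": [0, 0, 0]}
    - {"slide": [0, 0, 6], "delta_rot": [0, 0, 0]}
    - {"slide": [0, 0, 6], "delta_rot": [0, 0, 0]}
    - {"slide": [0, 0, 6], "delta_rot": [0, 0, 0]}
    - {"slide": [0, 0, 6], "delta_rot": [0, 0, 0]}
    - {"slide": [0, 0, 6], "delta_rot": [0, 0, 0]}

```text
clock: 17.05
tool_pos: [570.5, 396.7, 58.8]
ee_rot: [0.425, 0.905, 0.0, 0.0]
force: [0.2, 1.1, 0.6]
finger_gap: 51.3
finger_force: 0.0
```

```bash
python3 st.py; python3 -c "
from h import *
plan(570.1,396.6,50.5,40)"
```

```text
t 17.05 p [570.5 396.7  58.8] yaw 39.7 gap 51.3 0.0 F [0.18 1.1  0.6 ] M [-0.052 -0.013  0.058] q7 0.18 tau7 -0.001
slide cm [ 0.02 -0.04  0.83] rot deg [ 0.   0.  -0.3] clock 17.05 q [-0.82  0.7   0.24  1.54 -0.2   0.93  0.18]
```

>>> apply_moves:
  plan:
    - {"slide": [0, 0, 0.5], "delta_rot": [0, 0, 0]}
    - {"slide": [0, 0, 0.8], "delta_rot": [0, 0, 0]}
    - {"slide": [0, 0, 0.8], "delta_rot": [0, 0, 0]}

```text
clock: 17.42
tool_pos: [570.2, 396.5, 50.0]
ee_rot: [0.425, 0.905, -0.0, -0.0]
force: [-0.0, -0.2, 0.2]
finger_gap: 51.7
finger_force: 0.0
```

>>> apply_moves:
  plan:
    - {"slide": [0, 0, 0], "delta_rot": [0, 0, 0]}
    - {"slide": [0, 0, 0], "delta_rot": [0, 0, 0]}
    - {"slide": [0, 0, 0], "delta_rot": [0, 0, 0]}
    - {"slide": [0, 0, 0], "delta_rot": [0, 0, 0]}
    - {"slide": [0, 0, 0], "delta_rot": [0, 0, 0]}
    - {"slide": [0, 0, 0], "delta_rot": [0, 0, 5]}
    - {"slide": [0, 0, 0], "delta_rot": [0, 0, 10]}
    - {"slide": [0, 0, 0], "delta_rot": [0, 0, 15]}
    - {"slide": [0, 0, 0], "delta_rot": [0, 0, 20]}
  claw: 1
  squeeze: 12

```text
clock: 18.55
tool_pos: [570.5, 396.6, 50.6]
ee_rot: [0.577, 0.817, 0.0, 0.0]
force: [0.7, -0.7, -0.2]
finger_gap: 29.7
finger_force: 12.0
```

```bash
python3 st.py
```

```text
t 18.55 p [570.5 396.6  50.6] yaw 19.5 gap 29.7 12.0 F [ 0.7 -0.7 -0.2] M [-0.16  -0.065  0.02 ] q7 -0.12 tau7 1.951
```

>>> apply_moves:
  plan:
    - {"slide": [0, 0, 0], "delta_rot": [0, 0, 5]}
    - {"slide": [0, 0, 0], "delta_rot": [0, 0, 10]}
    - {"slide": [0, 0, 0], "delta_rot": [0, 0, 15]}
    - {"slide": [0, 0, 0], "delta_rot": [0, 0, 20]}

```text
clock: 19.05
tool_pos: [570.5, 396.6, 50.5]
ee_rot: [0.71, 0.704, 0.0, 0.0]
force: [-0.1, -0.2, -0.0]
finger_gap: 29.9
finger_force: 12.0
```

```bash
python3 st.py
```

```text
t 19.05 p [570.5 396.6  50.5] yaw -0.5 gap 29.9 12.0 F [-0.09 -0.22 -0.02] M [-0.163 -0.173  0.021] q7 -0.41 tau7 1.95
```

>>> apply_moves:
  plan:
    - {"slide": [0, 0, 0], "delta_rot": [0, 0, 5]}
    - {"slide": [0, 0, 0], "delta_rot": [0, 0, 10]}
    - {"slide": [0, 0, 0], "delta_rot": [0, 0, 15]}
    - {"slide": [0, 0, 0], "delta_rot": [0, 0, 20]}
    - {"slide": [0, 0, 0], "delta_rot": [0, 0, 25]}

```text
clock: 19.68
tool_pos: [570.6, 396.8, 50.6]
ee_rot: [0.845, 0.534, 0.0, 0.0]
force: [1.4, 0.4, 1.3]
finger_gap: 29.7
finger_force: 12.0
```

```bash
python3 st.py; python3 mm.py
```

```text
t 19.68 p [570.6 396.8  50.6] yaw -25.4 gap 29.7 12.0 F [1.4  0.38 1.32] M [ 0.005 -0.29   0.21 ] q7 -0.79 tau7 1.717
[ 0.038 -0.419  0.122] [0.065 0.071 0.043] [ 1.71 -1.99 -1.04 -0.42 -0.18 -0.1  -0.08 -0.08]
```

Knob 3 also stopped dead (0.21 N m, with 0.12 held), so box 2 is the loose one. I'll release, rise, and move over bay 2 with the fingers front and back.

>>> apply_moves:
  plan:
    - {"slide": [0, 0, 0], "delta_rot": [0, 0, 0]}
    - {"slide": [0, 0, 0], "delta_rot": [0, 0, 0]}
    - {"slide": [0, 0, -2], "delta_rot": [0, 0, 0]}
    - {"slide": [0, 0, -4], "delta_rot": [0, 0, 0]}
    - {"slide": [0, 0, -6], "delta_rot": [0, 0, -9]}
    - {"slide": [0, 0, -8], "delta_rot": [0, 0, -18]}
    - {"slide": [0, 0, -8.5], "delta_rot": [0, 0, -27.1]}
    - {"slide": [0, 0, -8.5], "delta_rot": [0, 0, -27.1]}
    - {"slide": [0, 0, -8.5], "delta_rot": [0, 0, -27.1]}
  claw: 0.45

```text
clock: 21.2
tool_pos: [570.3, 396.6, 135.8]
ee_rot: [0.697, 0.717, 0.0, -0.0]
force: [0.9, 0.1, -0.6]
finger_gap: 51.9
finger_force: 0.0
```

```bash
python3 -c "
from h import *
plan(572.1,330.6,130,1.7)"
```

```text
slide cm [-6.6  -0.01  0.58] rot deg [ 0.  -0.  -0.1] clock 21.2 q [-0.95  0.64  0.45  1.49 -0.3   1.07 -0.41]
```

>>> apply_moves:
  plan:
    - {"slide": [-2, 0, 0], "delta_rot": [0, 0, 0]}
    - {"slide": [-4, 0, 0], "delta_rot": [0, 0, 0]}
    - {"slide": [-5.6, 0, 0.3], "delta_rot": [0, 0, 0]}
    - {"slide": [-6.4, 0, 0.6], "delta_rot": [0, 0, 0]}
    - {"slide": [-6.6, 0, 0.6], "delta_rot": [0, 0, 0]}
    - {"slide": [-6.6, 0, 0.6], "delta_rot": [0, 0, 0]}
    - {"slide": [-6.6, 0, 0.6], "delta_rot": [0, 0, 0]}
    - {"slide": [-6.6, 0, 0.6], "delta_rot": [0, 0, 0]}
  claw: 0.2

```text
clock: 22.2
tool_pos: [572.4, 331.1, 129.4]
ee_rot: [0.696, 0.718, -0.0, 0.0]
force: [-0.8, -0.1, 0.7]
finger_gap: 75.2
finger_force: 0.0
```

>>> apply_moves:
  plan:
    - {"slide": [0, 0, 2], "delta_rot": [0, 0, 0]}
    - {"slide": [0, 0, 4], "delta_rot": [0, 0, 0]}
    - {"slide": [0, 0, 6], "delta_rot": [0, 0, 0]}
    - {"slide": [0, 0, 7.5], "delta_rot": [0, 0, 0]}
    - {"slide": [0, 0, 8], "delta_rot": [0, 0, 0]}
    - {"slide": [0, 0, 8], "delta_rot": [0, 0, 0]}
    - {"slide": [0, 0, 8], "delta_rot": [0, 0, 0]}

```text
clock: 23.08
tool_pos: [572.8, 330.8, 50.1]
ee_rot: [0.696, 0.718, 0.0, 0.0]
force: [-0.1, -0.2, -0.5]
finger_gap: 75.2
finger_force: 0.0
```

```bash
python3 st.py; python3 -c "
from h import *
plan(572.1,330.6,22,1.7)"
```

```text
t 23.07 p [572.8 330.8  50.1] yaw 1.8 gap 75.2 0.0 F [-0.1  -0.23 -0.47] M [-0.043  0.027 -0.019] q7 -0.28 tau7 0.003
slide cm [-0.02 -0.07  2.81] rot deg [ 0.  -0.   0.1] clock 23.075 q [-0.86  0.69  0.42  1.64 -0.34  0.88 -0.28]
```

>>> apply_moves:
  plan:
    - {"slide": [0, -0.04, 1], "delta_rot": [0, 0, 0]}
    - {"slide": [0, -0.04, 2], "delta_rot": [0, 0, 0]}
    - {"slide": [0, -0.04, 2.6], "delta_rot": [0, 0, 0]}
    - {"slide": [0, -0.04, 2.8], "delta_rot": [0, 0, 0]}
    - {"slide": [0, -0.04, 2.8], "delta_rot": [0, 0, 0]}
    - {"slide": [0, -0.04, 2.8], "delta_rot": [0, 0, 0]}

```text
clock: 23.82
tool_pos: [572.2, 330.7, 21.7]
ee_rot: [0.696, 0.718, 0.0, 0.0]
force: [0.4, -0.8, -0.1]
finger_gap: 75.4
finger_force: 0.0
```

>>> apply_moves:
  plan:
    - {"slide": [0, 0, 0], "delta_rot": [0, 0, 0]}
    - {"slide": [0, 0, 0], "delta_rot": [0, 0, 0]}
    - {"slide": [0, 0, 0], "delta_rot": [0, 0, 0]}
    - {"slide": [0, 0, 0], "delta_rot": [0, 0, 0]}
    - {"slide": [0, 0, 0], "delta_rot": [0, 0, 0]}
    - {"slide": [0, 0, 0], "delta_rot": [0, 0, 0]}
    - {"slide": [0, 0, 0], "delta_rot": [0, 0, 0]}
  claw: 1
  squeeze: 18

```text
clock: 24.7
tool_pos: [572.0, 330.7, 21.5]
ee_rot: [0.696, 0.718, -0.0, 0.0]
force: [-0.1, -0.3, 1.1]
finger_gap: 43.9
finger_force: 17.8
```

```bash
python3 st.py
```

```text
t 24.7 p [572.  330.7  21.5] yaw 1.8 gap 43.9 17.8 F [-0.06 -0.29  1.06] M [-0.102  0.142  0.004] q7 -0.27 tau7 -0.024
```

The case is gripped at 43.9 mm. Lifting slowly, straight up.

>>> apply_moves:
  plan:
    - {"slide": [0, 0, -0.5], "delta_rot": [0, 0, 0]}
    - {"slide": [0, 0, -1.2], "delta_rot": [0, 0, 0]}
    - {"slide": [0, 0, -2], "delta_rot": [0, 0, 0]}
    - {"slide": [0, 0, -3], "delta_rot": [0, 0, 0]}
    - {"slide": [0, 0, -4], "delta_rot": [0, 0, 0]}
    - {"slide": [0, 0, -5], "delta_rot": [0, 0, 0]}
    - {"slide": [0, 0, -6], "delta_rot": [0, 0, 0]}
    - {"slide": [0, 0, -6.5], "delta_rot": [0, 0, 0]}
    - {"slide": [0, 0, -6.5], "delta_rot": [0, 0, 0]}

```text
clock: 25.82
tool_pos: [572.2, 330.7, 86.8]
ee_rot: [0.696, 0.718, 0.0, 0.0]
force: [0.0, -0.5, -2.3]
finger_gap: 44.2
finger_force: 17.8
```

```bash
python3 st.py; python3 -c "
from h import *
plan(424.2,210.4,87,-4.7)"
```

```text
t 25.82 p [572.2 330.7  86.8] yaw 1.8 gap 44.2 17.8 F [ 0.01 -0.54 -2.26] M [-0.073  0.061 -0.018] q7 -0.3 tau7 -0.045
slide cm [-11.56 -15.17  -0.03] rot deg [ 0.  -0.   6.5] clock 25.825 q [-0.87  0.64  0.44  1.62 -0.32  0.95 -0.3 ]
```

>>> apply_moves:
  plan:
    - {"slide": [0, -2, -1.5], "delta_rot": [0, 0, 0]}
    - {"slide": [0, -4.5, -1.5], "delta_rot": [0, 0, 0]}
    - {"slide": [-1.5, -7.5, -1.5], "delta_rot": [0, 0, 2]}
    - {"slide": [-4, -10, -1.5], "delta_rot": [0, 0, 4]}
    - {"slide": [-7, -12.5, -1], "delta_rot": [0, 0, 6.5]}
    - {"slide": [-9.5, -14.2, 0], "delta_rot": [0, 0, 6.5]}
    - {"slide": [-11, -15, 0], "delta_rot": [0, 0, 6.5]}
    - {"slide": [-11.6, -15.2, 0], "delta_rot": [0, 0, 6.5]}
    - {"slide": [-11.6, -15.2, 0], "delta_rot": [0, 0, 6.5]}
    - {"slide": [-11.6, -15.2, 0], "delta_rot": [0, 0, 6.5]}

```text
clock: 27.08
tool_pos: [424.3, 210.7, 86.6]
ee_rot: [0.735, 0.678, 0.0, 0.0]
force: [0.1, -0.1, -1.6]
finger_gap: 44.3
finger_force: 17.8
```

```bash
python3 st.py; python3 - <<'E'
from h import *
plan(424.2,210.4,25,-4.7)
im=get_image("scene")[:,:,::-1];cv2.imwrite("pics/s2.png",cv2.resize(im[150:390,190:470],None,fx=2.5,fy=2.5,interpolation=cv2.INTER_CUBIC))
E
```

```text
t 27.07 p [424.3 210.7  86.6] yaw -4.7 gap 44.3 17.8 F [ 0.13 -0.06 -1.6 ] M [-0.028  0.055  0.04 ] q7 -0.37 tau7 0.006
slide cm [-0.03 -0.01  6.16] rot deg [ 0. -0.  0.] clock 27.075 q [-0.97  0.35  0.52  2.1  -0.25  0.75 -0.37]
```

View pics/s2.png

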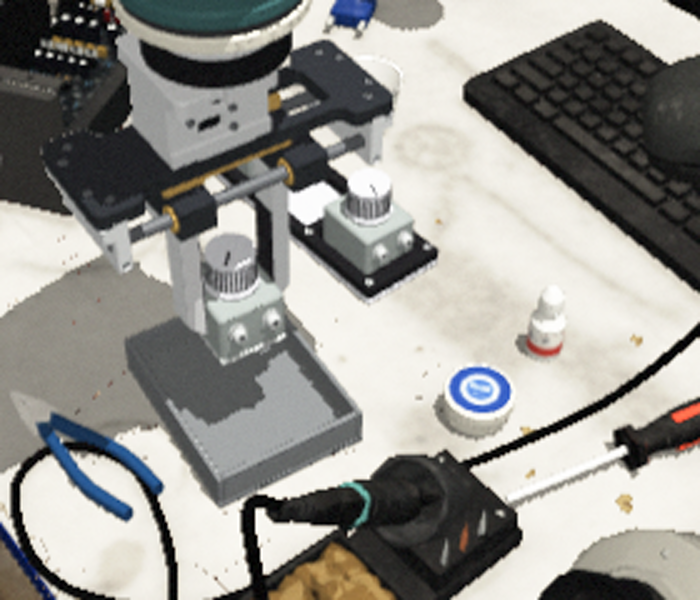

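The box hangs upright over the tray (crop px 240,310), and the tub and bottle haven't moved. Lowering, slowing towards the floor.

>>> apply_moves:
  plan:
    - {"slide": [0, 0, 1.5], "delta_rot": [0, 0, 0]}
    - {"slide": [0, 0, 3], "delta_rot": [0, 0, 0]}
    - {"slide": [0, 0, 4.3], "delta_rot": [0, 0, 0]}
    - {"slide": [0, 0, 5.2], "delta_rot": [0, 0, 0]}
    - {"slide": [0, 0, 5.8], "delta_rot": [0, 0, 0]}
    - {"slide": [0, 0, 6.2], "delta_rot": [0, 0, 0]}
    - {"slide": [0, 0, 6.4], "delta_rot": [0, 0, 0]}
    - {"slide": [0, 0, 6.5], "delta_rot": [0, 0, 0]}
    - {"slide": [0, 0, 6.5], "delta_rot": [0, 0, 0]}
    - {"slide": [0, 0, 6.5], "delta_rot": [0, 0, 0]}

```text
clock: 28.38
tool_pos: [423.8, 210.0, 21.6]
ee_rot: [0.735, 0.678, 0.0, 0.0]
force: [-0.2, -0.6, -1.9]
finger_gap: 44.3
finger_force: 17.8
```

```bash
python3 st.py
```

```text
t 28.38 p [423.8 210.   21.6] yaw -4.7 gap 44.3 17.8 F [-0.2  -0.61 -1.94] M [-0.08   0.099  0.014] q7 -0.29 tau7 0.001
```

Still carrying the weight. I'll lower about 1 mm more until it touches.

>>> apply_moves:
  plan:
    - {"slide": [0, 0, 0.05], "delta_rot": [0, 0, 0]}
    - {"slide": [0, 0, 0.1], "delta_rot": [0, 0, 0]}
    - {"slide": [0, 0, 0.12], "delta_rot": [0, 0, 0]}
    - {"slide": [0, 0, 0.12], "delta_rot": [0, 0, 0]}

```text
clock: 28.88
tool_pos: [423.8, 210.0, 20.4]
ee_rot: [0.735, 0.678, 0.0, -0.0]
force: [-2.8, -1.3, 4.5]
finger_gap: 44.2
finger_force: 17.8
```

```bash
python3 st.py
```

```text
t 28.88 p [423.8 210.   20.4] yaw -4.7 gap 44.2 17.8 F [-2.84 -1.31  4.55] M [-0.197  0.469 -0.004] q7 -0.29 tau7 0.005
```

Touchdown (+4.5 N). Releasing a little (to about 53 mm), then rising straight up.

>>> apply_moves:
  plan:
    - {"slide": [0, 0, 0], "delta_rot": [0, 0, 0]}
    - {"slide": [0, 0, 0], "delta_rot": [0, 0, 0]}
    - {"slide": [0, 0, 0], "delta_rot": [0, 0, 0]}
    - {"slide": [0, 0, 0], "delta_rot": [0, 0, 0]}
  claw: 0.43

```text
clock: 29.38
tool_pos: [423.8, 209.9, 20.3]
ee_rot: [0.735, 0.678, -0.0, 0.0]
force: [-0.1, -0.8, -0.4]
finger_gap: 53.4
finger_force: 0.0
```

>>> apply_moves:
  plan:
    - {"slide": [0, 0, -1], "delta_rot": [0, 0, 0]}
    - {"slide": [0, 0, -2.5], "delta_rot": [0, 0, 0]}
    - {"slide": [0, 0, -4.5], "delta_rot": [0, 0, 0]}
    - {"slide": [0, 0, -7], "delta_rot": [0, 0, 0]}
    - {"slide": [0, 0, -10], "delta_rot": [0, 0, 0]}
    - {"slide": [0, 0, -13], "delta_rot": [0, 0, 0]}
    - {"slide": [0, 0, -15], "delta_rot": [0, 0, 0]}
    - {"slide": [0, 0, -15], "delta_rot": [0, 0, 0]}
    - {"slide": [0, 0, -15], "delta_rot": [0, 0, 0]}

```text
clock: 30.5
tool_pos: [423.5, 209.8, 170.1]
ee_rot: [0.735, 0.678, -0.0, -0.0]
force: [-0.4, -0.7, -0.6]
finger_gap: 53.2
finger_force: 0.0
```

```bash
python3 st.py; python3 - <<'E'
from h import *
a=get_image("wrist")[:,:,::-1]
b=get_image("scene")[:,:,::-1]
cv2.imwrite("pics/f.png",np.hstack([cv2.resize(a[:,:],(400,300)),cv2.resize(b[150:390,160:480],(400,300))]))
s=observe();print(wproj(np.array([424.2,210.4,42.]),s))
E
```

```text
t 30.5 p [423.5 209.8 170.1] yaw -4.7 gap 53.2 0.0 F [-0.45 -0.67 -0.64] M [-0.075  0.083 -0.03 ] q7 -0.47 tau7 -0.044
[316.3897323  228.48082371]
```

View pics/f.png

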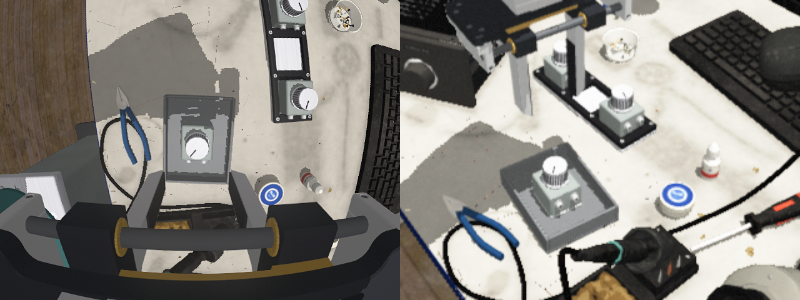

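The box stands flat near the middle of the tray (left panel ~196,145). The two sound boxes are seated, the bystanders are untouched, and the gripper is clear. Handing in.

```bash
python3 -c "
from workcell import *
print(close_job())"
```

```text
the job is handed in; nothing more can be done
None
```

The job is handed in: the bay 2 knob slipped on its shaft, so that box now stands upright in the rework tray, while the boxes in bays 1 and 3 stopped dead at the end stop and stay seated; no verdict came back.

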